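# Lock the tile-drying press with its spring toggle

### The arm

A 6-joint arm with a two-finger parallel gripper is mounted at the origin on a cart in front of the work surface, level with it; the furniture and walls round the work are solid. World frame = base frame: x ahead of the robot, y to its left, z up, the work surface at z = 0. Lengths are in m, angles in degrees, forces in N, time in s.
With the tool pointing down it reaches from about 0.425 to 1.125 m from the base axis. Payload 14.9 kg.
Tool frame: the origin (TCP) lies at the very end of the fingers, on their centre line; the grasp point (between the pads) lies 19 mm behind it (r.pinch_z is the distance from the TCP to the grasp point, in m); z points along the fingers, y is the line along which they close (so a half turn about z gives the same grasp; the last joint's range is limited). The gripper opens to 91 mm and grips with 3 to 60 N. Pads are 32 mm wide; open, the fingers measure 118 mm over their backs; the gripper's body (76 mm by 178 mm) begins 60 mm behind the grasp point.
Start: joints at [-70.262, 21.709, 99.362, -0, 58.929, -1.908], TCP at [0.258, -0.651, 0.214] pointing down, gripper open.
Joint ranges: [-158.91, 158.91], [-42.39, 125.64], [0.06, 152.35], [-60.88, 240.88], [17.5, 164.5], [-176.32, 176.32]. Speed limits (degrees/s): [108.29, 108.29, 136.94, 180, 180, 180].

### API

Orientations are given as [roll, pitch, yaw] about the fixed x, y, z axes, in that order (R = Rz(yaw) Ry(pitch) Rx(roll)).
In Python, from bench import state, vision, job_done, r gives the robot as it stands. The module is installed in compiled form; this text tells all that it offers.
- The arm moves only by the tool jog_arm, never from a script. Its argument "increments" is a list of rows, each an object of numbers: "tx", "ty", "tz": the shift along the world's x, y, z in mm; "wx", "wy", "wz": the turn, a rotation vector about the world's x, y, z in degrees. A call has 1 to 12 rows; each row shifts and turns the commanded pose from where the row before left it; what a row does not reach is not made up. A row lasts 1/8 s, in which the tool goes at most 62.5 mm and 10.7 degrees, less where a joint would pass 70% of its speed; a pose out of reach is approached as far as the arm can. A call with a gripper value outside its range is refused whole. "fingers" is the gripper command: -1 is fully open, 1 is shut, values between are in proportion, set as the call begins (left out, the last holds). The fingers move at their own pace and stop on an object; "grip_force" is the grip in N (left out, the last holds). Time passes only in rows, so rows that do not move let the fingers close. It gives the time, the measured TCP pose, the force, the opening and the grip force at its end, in the units of the state.
- state(): the state, without advancing time (a new reading comes with each control period).
- vision.get_image(name): name is "scene" or "top" or "wrist"; returns a dict with "img" (420x560x3 uint8, red, green, blue), "fx", "fy", "cx", "cy" (pixels), "R" (3x3) and "t" (3): a world point X has camera coordinates R X + t. Camera axes: x right, y down, z forward; pixel columns grow to the right and rows downward; lengths in m; the calibration is good to about 2 mm. A picture is of the moment at which its call begins. There is no depth.
- job_done(): hands the job in; it is judged then, once.
The state is a dict: "time_s": time; "q": joint angles; "qvel": joint speeds; "tau": joint torques, N m; "tool_pos": TCP position; "orientation": TCP orientation; "contact_force": force on the tool from outside, world axes, zero at the start; "wrist_torque": the same for the moment, N m; "finger_gap": finger opening in m; "grasp_force": force on a finger pad.
Only numpy, scipy, OpenCV 4.12 (cv2) and the standard library are available. Lean on these libraries where they do the work, as an engineer would, in place of code of your own. Each camera call takes 0.05 s, during which the arm holds its last target. There are 200 camera calls.

### The job

Two leather-hard tiles are drying flat under the press board. Take the spring toggle out of its wooden stand, pass its T-bar through the opening in the board and on through the slot of the brass keeper in the bed below (feel for the slot: the keeper is seldom quite in the middle), then press it down against its spring, turn it a quarter turn clockwise to the stop and let it spring up and hold the board down by itself. Never lean hard on the press, and leave the tiles, the board and the other things where they are.

Things in the scene. Friction and masses are not known exactly. Their poses are not given: they have to be found in the camera images.
- drying_bed: Fixed wooden bed of the drying press, 100 (x) x 230 (y) x 30 mm high, a 10 mm dowel standing 29 mm above its top near each y end. Origin: middle of its underside; z up, y along its length; same after half a turn. A brass keeper plate is let into its middle, seen through the opening of the press board; the pocket below it is free down to 5 mm above the bed's underside.
- keeper_mid (a point): Middle of the bed at the height of the keeper's top face (28 mm above the underside), axes as the bed's. The keeper's slot, 30 mm (bed x) by 10.6 mm (bed y), goes through its 5 mm plate. It is centred here in x, but in y lies anywhere from -12 to +12 mm off this point (long screw holes): not measured, to be felt for or seen. The keeper is screwed tight and does not yield.
- lock_level (a point): Where the toggle's origin rests once locked: 16 mm above the bed's underside (y as the slot). Two ridges under the plate reach 3.6 mm lower: the T-bar turns only when pressed 4 to 6 mm below this level (under the ridges; takes 17 to 20 N). Pins let it turn only clockwise seen from above and stop it after a quarter turn; let up there, it rises into a groove under the plate and is held.
- press_board: Loose plywood board, 70 (x) x 224 (y) x 12 mm, 0.22 kg, lying on the two tiles with a notch at each end round a dowel. Origin: middle of its underside, 39 mm above the bed's underside; axes as the bed's. An opening 36 mm (x) by 37 mm (y) goes through its middle, above the keeper.
- tile_left: Grey-brown clay tile 76 x 54 x 9 mm under the +y half of the board, loose on the bed. Origin: middle of its underside.
- tile_right: The same kind of tile under the -y half of the board.
- toggle: Spring toggle, 0.13 kg, 85 mm tall, hanging upright in its stand. Origin: middle of the underside of its T-bar; z up along the 7 mm stem, x along the T-bar; same after half a turn. T-bar: steel, 26 mm (x) x 8 mm (y) x 7 mm high with square edges.
- collar_face (a point): Underside of the free brass collar, 31 mm above the toggle's origin. The collar, 66 mm diameter, 6 mm high, slides up the stem by at most 10 mm against a spring: 2.7 N to start, 1.8 N more per mm, 21 N at the end. It comes to rest on the press board when the toggle's origin is 20 mm above the bed's underside; locked, the spring is pressed by 4 mm.
- handle_mid (a point): Middle of the toggle's handle, 69 mm above its origin: a flat dark wooden bar parallel to the T-bar, 44 mm (toggle x) x 12 mm (toggle y) x 32 mm high. Pinch it from above across its 12 mm; keep the fingertips no lower than 21 mm below this point, clear of the sliding collar.
- toggle_stand: Fixed wooden block 78 x 78 x 40 mm. Origin: middle of its underside. The toggle hangs in a slot in its top (31 mm along x, 13 mm along y, 35 mm deep), the collar on the block's top, the toggle's origin 9 mm above the block's underside; lift it 32 mm to free it.
- slip_jar: Bystander: cream plastic pot, 59 mm diameter, 84 mm tall, on the table beside the stand (either side of it). Origin: middle of its underside.
- rib_wood: Bystander: flat wooden potter's rib 48 x 102 x 8 mm lying on the white work board. Origin: middle of its underside.
- pinch_bowl: Bystander: small clay bowl, 68 mm diameter, 36 mm tall, on the table to the left. Origin: middle of its underside.

How it is judged (in metres and radians):
On the way, in this order (a step that is already met when the one before it is completed fails the run):
1. the T-bar has gone through the keeper's slot, still lying along the slot (x of toggle in the frame of drying_bed between -0.006 and 0.006 m and y of toggle in the frame of drying_bed between -0.015 and 0.015 m and z of toggle in the frame of drying_bed below 0.0165 m and angle between the x axis of toggle and the x axis of drying_bed, either way round below 0.35 rad), for 0.1 s.
2. the T-bar has been turned a quarter turn below the keeper (x of toggle in the frame of drying_bed between -0.006 and 0.006 m and y of toggle in the frame of drying_bed between -0.015 and 0.015 m and z of toggle in the frame of drying_bed below 0.0175 m and angle between the x axis of toggle and the y axis of drying_bed, either way round below 0.3 rad), for 0.1 s.
At the end, for the whole second after the job is handed in: The toggle stands upright, let go and still, sprung up under the keeper plate, T-bar within 17 degrees of square to the slot, origin 14.7 to 17.5 mm above the bed's underside, collar pressing on the board with over 4 N; board flat on the tiles, moved under 8 mm; tiles moved under 6 mm (all of step 2 and z of toggle in the frame of drying_bed above 0.0147 m and angle between toggle's own z axis and vertical below 0.12 rad and contact force between toggle and press_board above 4 N and linear speed of toggle below 0.02 m/s and z of press_board in the frame of drying_bed between 0.037 and 0.041 m and distance of press_board from where it was at the start of the episode below 0.008 m and distance of each of tile_left, tile_right from where it was at the start of the episode below 0.006 m); the robot touches nothing.
It fails at once if the toggle is pressed on the bed or its keeper with more than 35 N (contact force between toggle and drying_bed above 35 N).
It fails at once if the press board is pressed with more than 35 N (contact force between toggle and press_board above 35 N).
It fails at once if the arm or gripper pushes the press board (contact force between any of the arm, the fingers and press_board above 5 N).
It fails at once if a bystander is shifted by more than 20 mm (distance of any of slip_jar, rib_wood, pinch_bowl from where it was at the start of the episode above 0.02 m).
It also fails if it takes over 72 s, if anything falls off the work surface, if the arm or the gripper's body presses on something with over 40 N, if the wrist force passes 120 N, or if a joint passes its speed limit or range.

## Working session

There is one attempt and no reset: what is moved stays moved. The work goes in short steps, Python scripts to look and compute and a tool call to move; the robot and the scene stay as the last step left them, time stands still between calls to the robot, and variables do not carry over. Pictures are saved under pics/ and viewed, at most 10 in all, crops included, and the job is handed in when it is done.

Besides the shell and the picture viewer there is one more tool, called after "Emit:" as name(argument=value, ...) on one line, values as JSON. jog_arm: Moves the arm, as the interface text tells. Its arguments: {"type":"object","properties":{"increments":{"type":"array","items":{"type":"object","properties":{"tx":{"type":"number"},"ty":{"type":"number"},"tz":{"type":"number"},"wx":{"type":"number"},"wy":{"type":"number"},"wz":{"type":"number"}}}},"fingers":{"type":"number"},"grip_force":{"type":"number"}},"required":["increments"]}

```bash
mkdir -p pics; python3 - <<'E'
from bench import state, vision, r
import cv2,numpy as np
s=state();print(s)
a=[vision.get_image(n) for n in("scene","top")]
for n,d in zip(("scene","top"),a):
    cv2.imwrite(f"pics/{n}0.png",d["img"][...,::-1]);print(n,d["fx"],d["cx"],d["cy"],np.round(d["R"],3).tolist(),np.round(d["t"],3),np.round(-d["R"].T@d["t"],3))
E
```

```text
{'time_s': 0.0, 'q': array([-7.02616765e+01,  2.17393976e+01,  9.93968650e+01, -1.32570847e-04,
        5.89274541e+01, -1.90685947e+00]), 'qvel': array([ 0.03991769,  0.08170469, -0.01092219,  0.10772194,  0.0420814 ,
       -0.04482414]), 'tau': array([-1.72657154e-03, -7.63721251e+01, -4.34367979e+01,  6.49591209e-02,
        4.24659520e-02, -4.46259264e-05]), 'tool_pos': array([ 0.25806936, -0.65025406,  0.21326662]), 'orientation': array([-1.79936315e+02, -2.00675483e-03,  2.16452503e+01]), 'contact_force': array([ 0.22856182, -0.20305375, -0.60185963]), 'wrist_torque': array([0.02317788, 0.04920036, 0.04030837]), 'grasp_force': 0.0, 'finger_gap': 0.09134080144553541}
scene 456.53923041944984 282.0693903919418 206.29630107528703 [[0.716, -0.698, -0.02], [-0.297, -0.279, -0.913], [0.632, 0.66, -0.407]] [-0.393  0.222  0.923] [-0.236 -0.821  0.571]
top 479.89605891657175 287.77282317386374 216.55815603469534 [[0.016, -1.0, -0.006], [-0.986, -0.015, -0.166], [0.166, 0.009, -0.986]] [-0.034  0.5    1.426] [ 0.257 -0.04   1.489]
```

View pics/top0.png

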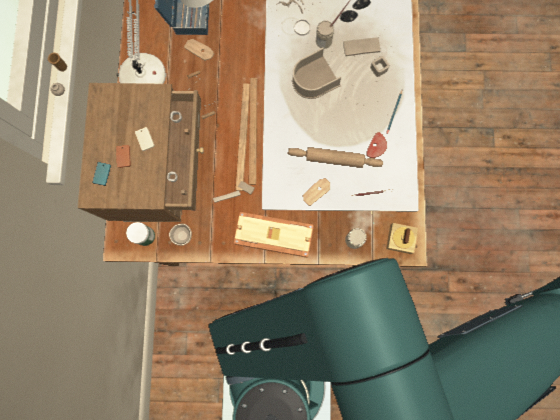

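View pics/scene0.png

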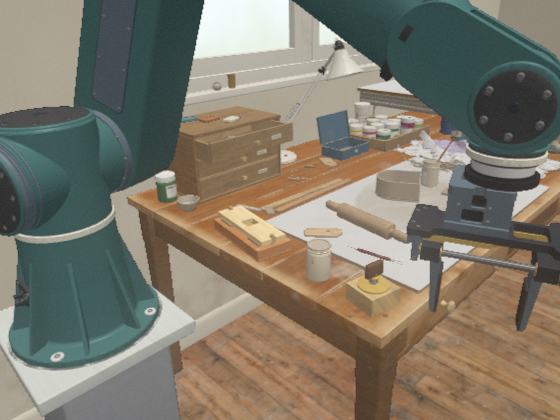

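The top view shows the press board centred near (274,234), with its opening at the same spot. The stand and toggle are at (404,238) with the dark handle at (407,236), the jar is at (357,238), and the bowl at (180,234). The scene view shows the stand at (373,292) and its handle at (374,268).

```bash
cat > h.py <<'E'
import cv2,numpy as np
from bench import state,vision,r
def ray(d,uv,z):
    u,v=uv;c=-d["R"].T@d["t"]
    k=d["R"].T@np.array([(u-d["cx"])/d["fx"],(v-d["cy"])/d["fy"],1]);return c+k*(z-c[2])/k[2]
def proj(d,X):
    p=d["R"]@np.array(X)+d["t"];return np.array([d["fx"]*p[0]/p[2]+d["cx"],d["fy"]*p[1]/p[2]+d["cy"]])
def tri(obs):
    A=[];b=[]
    for d,(u,v) in obs:
        c=-d["R"].T@d["t"];k=d["R"].T@np.array([(u-d["cx"])/d["fx"],(v-d["cy"])/d["fy"],1]);k/=np.linalg.norm(k)
        P=np.eye(3)-np.outer(k,k);A.append(P);b.append(P@c)
    X=np.linalg.lstsq(np.vstack(A),np.hstack(b),rcond=None)[0];return X,[np.round(proj(d,X)-uv,2) for d,uv in obs]
E
python3 - <<'E'
from h import *
d=vision.get_image("top");e=vision.get_image("scene")
print("handle",ray(d,(407,236),.094),"stand",ray(d,(404,238),.04),"open",ray(d,(274,234),.051))
print("tri handle",tri([(d,(407,236)),(e,(374,268))]))
for p in [(237,214),(312,220),(308,255),(234,246)]: print(ray(d,p,.03)[:2])
im=np.hstack([cv2.resize(d["img"][205:265,225:325],None,fx=4,fy=4,interpolation=2),cv2.resize(d["img"][205:265,335:435],None,fx=4,fy=4,interpolation=2)])
w=vision.get_image("wrist");print(-w["R"].T@w["t"],w["R"].round(3).tolist())
im=np.vstack([im,np.zeros((330,800,3),np.uint8)]);im[250:565,:420]=cv2.resize(w["img"],(420,315))
cv2.imwrite("pics/c1.png",im[:570,:,::-1])
E
```

```text
handle [ 0.43978833 -0.37648977  0.094     ] stand [ 0.44061581 -0.38027805  0.04      ] open [0.44536122 0.01413239 0.051     ]
tri handle (array([ 0.4410509 , -0.37921427,  0.08007618]), [array([-0.21,  0.19]), array([ 0.4 , -0.09])])
[0.5086157  0.13051357]
[ 0.49334789 -0.10118021]
[ 0.38532794 -0.08985625]
[0.40930684 0.13632905]
[ 0.32052943 -0.62639526  0.38397278] [[0.37, -0.929, -0.0], [-0.903, -0.359, 0.236], [-0.219, -0.087, -0.972]]
```

View pics/c1.png

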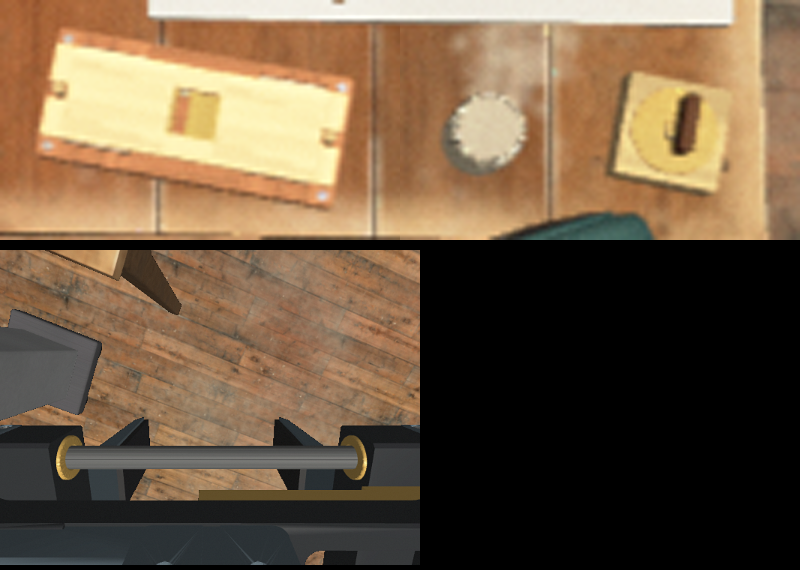

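The crop confirms the handle lies along world x, yaw about -7.5°. The bed yaw is about -9°, and the keeper shows brass on the right (-y) part of the opening. I'll take yaw ≈172° so the later clockwise turn stays within range of joint 6.

Emit:
jog_arm(increments=[{"tx": 12,"ty": 18,"tz": 3,"wz": 10},{"tx": 12,"ty": 18,"tz": 3,"wz": 10},{"tx": 12,"ty": 18,"tz": 3,"wz": 10},{"tx": 12,"ty": 18,"tz": 3,"wz": 10},{"tx": 12,"ty": 18,"tz": 3,"wz": 10},{"tx": 12,"ty": 18,"tz": 3,"wz": 10},{"tx": 12,"ty": 18,"tz": 3,"wz": 10},{"tx": 12,"ty": 18,"tz": 3,"wz": 10},{"tx": 12,"ty": 18,"tz": 3,"wz": 10},{"tx": 12,"ty": 18,"tz": 3,"wz": 10},{"tx": 12,"ty": 18,"tz": 3,"wz": 10},{"tx": 12,"ty": 18,"tz": 3,"wz": 10}], fingers=-1)

```text
$.increments[0]: bad value
```

Emit:
jog_arm(increments=[{"tx": 12,"ty": 18,"wz": 10},{"tx": 12,"ty": 18,"wz": 10},{"tx": 12,"ty": 18,"wz": 10},{},{}])

```text
$.increments[0]: bad value
```

```bash
python3 - <<'E'
from h import *
s=state();print(s["tool_pos"],s["orientation"],s["q"].round(1),s["time_s"])
w=vision.get_image("wrist");cv2.imwrite("pics/w1.png",w["img"][...,::-1]);np.savez("w1.npz",**w)
print(proj(w,(.44,-.377,.094)))
E
```

```text
[ 0.25813502 -0.65046579  0.21359768] [-1.79967104e+02 -7.91748116e-04  2.16477706e+01] [-70.3  21.7  99.4  -0.   58.9  -1.9] 0.25
[  19.51229806 -161.07738629]
```

View pics/w1.png

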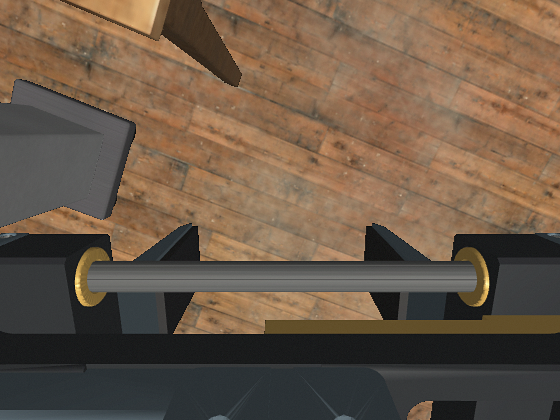

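The move was refused, so the wrist picture still shows only the floor, fingers and gripper rods. I'll retry with every field filled in.

Emit:
jog_arm(increments=[{"tx": 12,"ty": 18,"tz": 3,"wx": 0,"wy": 0,"wz": 10},{"tx": 12,"ty": 18,"tz": 3,"wx": 0,"wy": 0,"wz": 10},{"tx": 12,"ty": 18,"tz": 3,"wx": 0,"wy": 0,"wz": 10},{"tx": 12,"ty": 18,"tz": 3,"wx": 0,"wy": 0,"wz": 10},{"tx": 12,"ty": 18,"tz": 3,"wx": 0,"wy": 0,"wz": 10},{"tx": 12,"ty": 18,"tz": 3,"wx": 0,"wy": 0,"wz": 10},{"tx": 12,"ty": 18,"tz": 3,"wx": 0,"wy": 0,"wz": 10},{"tx": 12,"ty": 18,"tz": 3,"wx": 0,"wy": 0,"wz": 10},{"tx": 12,"ty": 18,"tz": 3,"wx": 0,"wy": 0,"wz": 10},{"tx": 12,"ty": 18,"tz": 3,"wx": 0,"wy": 0,"wz": 10},{"tx": 12,"ty": 18,"tz": 3,"wx": 0,"wy": 0,"wz": 10},{"tx": 12,"ty": 18,"tz": 3,"wx": 0,"wy": 0,"wz": 10}], fingers=-1, grip_force=20)

```text
time_s: 1.8
tool_pos: [0.4026, -0.434, 0.2501]
orientation: [-180.0, 0.0, 142.0]
contact_force: [0.6, 0.1, -0.6]
finger_gap: 0.0913
grasp_force: 0.0
```

Emit:
jog_arm(increments=[{"tx": 12,"ty": 18,"tz": 0,"wx": 0,"wy": 0,"wz": 10},{"tx": 12,"ty": 18,"tz": 0,"wx": 0,"wy": 0,"wz": 10},{"tx": 12,"ty": 18,"tz": 0,"wx": 0,"wy": 0,"wz": 10},{"tx": 0,"ty": 0,"tz": 0,"wx": 0,"wy": 0,"wz": 0},{"tx": 0,"ty": 0,"tz": 0,"wx": 0,"wy": 0,"wz": 0}])

```text
time_s: 2.42
tool_pos: [0.438, -0.381, 0.25]
orientation: [-180.0, 0.0, 171.5]
contact_force: [0.8, -0.2, -0.3]
finger_gap: 0.0909
grasp_force: 0.0
```

```bash
python3 - <<'E'
from h import *
s=state();print(s["tool_pos"],s["orientation"],s["q"].round(1),s["time_s"])
w=vision.get_image("wrist");cv2.imwrite("pics/w2.png",w["img"][...,::-1]);np.savez("w2.npz",**w)
print(proj(w,(.44,-.377,.094)))
E
```

```text
[ 0.43804317 -0.3809826   0.24997609] [-1.79990741e+02  2.13077958e-03  1.71474283e+02] [ -43.3    8.6  112.2   -0.    59.3 -124.8] 2.425
[285.88004415 198.2091342 ]
```

View pics/w2.png

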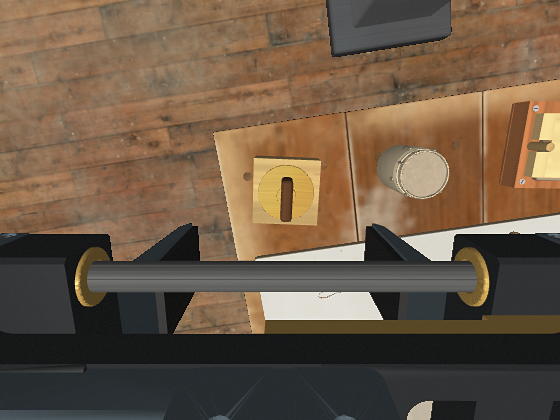

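The wrist view shows the handle at about (287,199), the collar at (286,193), the stand at (287,191), the jar at (420,173) and the press edge at (530,145). Next I'll take a second view 60 mm lower.

Emit:
jog_arm(increments=[{"tx": 0,"ty": 0,"tz": -30,"wx": 0,"wy": 0,"wz": 0},{"tx": 0,"ty": 0,"tz": -30,"wx": 0,"wy": 0,"wz": 0},{"tx": 0,"ty": 0,"tz": 0,"wx": 0,"wy": 0,"wz": 0},{"tx": 0,"ty": 0,"tz": 0,"wx": 0,"wy": 0,"wz": 0}])

```text
time_s: 2.98
tool_pos: [0.4384, -0.3813, 0.191]
orientation: [-180.0, 0.0, 171.6]
contact_force: [0.2, 0.2, 0.1]
finger_gap: 0.0913
grasp_force: 0.0
```

```bash
python3 - <<'E'
from h import *
w1=dict(np.load("w2.npz"));w=vision.get_image("wrist");np.savez("w3.npz",**w);cv2.imwrite("pics/w3.png",w["img"][...,::-1])
s=state();print(s["tool_pos"])
def handle(d):
    hsv=cv2.cvtColor(d["img"],cv2.COLOR_RGB2HSV);p=proj(d,(.44,-.377,.08))
    m=((hsv[...,2]<115)).astype(np.uint8)
    n,l,st,c=cv2.connectedComponentsWithStats(m)
    i=min((i for i in range(1,n) if 100<st[i,4]<8000),key=lambda i:np.linalg.norm(c[i]-p))
    cnt=max(cv2.findContours((l==i).astype(np.uint8),cv2.RETR_EXTERNAL,cv2.CHAIN_APPROX_NONE)[0],key=cv2.contourArea)
    return c[i],st[i],cv2.minAreaRect(cnt),cv2.boxPoints(cv2.minAreaRect(cnt)),hsv[int(c[i][1]),int(c[i][0])]
for d in(w1,w):
    c,st,rc,b,h=handle(d);print(c,st,rc,h);print(b.round(1).tolist())
    g=np.array([ray(d,q,.094)[:2] for q in b]);print(g.round(4).tolist())
c1,c2=handle(w1)[0],handle(w)[0]
print(tri([(w1,c1),(w,c2)]))
x=int(c2[0]);y=int(c2[1]);cv2.imwrite("pics/w3c.png",cv2.resize(w["img"][y-70:y+70,x-90:x+90,::-1],None,fx=4,fy=4,interpolation=2))
print(x,y)
E
```

```text
[ 0.43862101 -0.38141526  0.19128455]
[286.17693837 199.11928429] [280 177  13  45 503] ((286.21124267578125, 199.00811767578125), (11.491504669189453, 44.198089599609375), 2.2025980949401855) [ 13 148 105]
[[279.6000061035156, 220.89999389648438], [281.29998779296875, 176.6999969482422], [292.79998779296875, 177.10000610351562], [291.1000061035156, 221.3000030517578]]
[[0.4627, -0.3869], [0.4176, -0.3784], [0.4197, -0.367], [0.465, -0.3752]]
[287.45872801 211.86738836] [280 185  16  55 739] ((287.57135009765625, 212.00254821777344), (14.205227851867676, 54.21542739868164), 2.0454084873199463) [ 13 152 104]
[[279.5, 238.8000030517578], [281.3999938964844, 184.6999969482422], [295.6000061035156, 185.1999969482422], [293.70001220703125, 239.3000030517578]]
[[0.4629, -0.3869], [0.4166, -0.3784], [0.4187, -0.3669], [0.4652, -0.3749]]
(array([ 0.44448555, -0.37710126,  0.07699317]), [array([ 0.02, -0.  ]), array([-0.02,  0.  ])])
287 211
```

View pics/w3c.png

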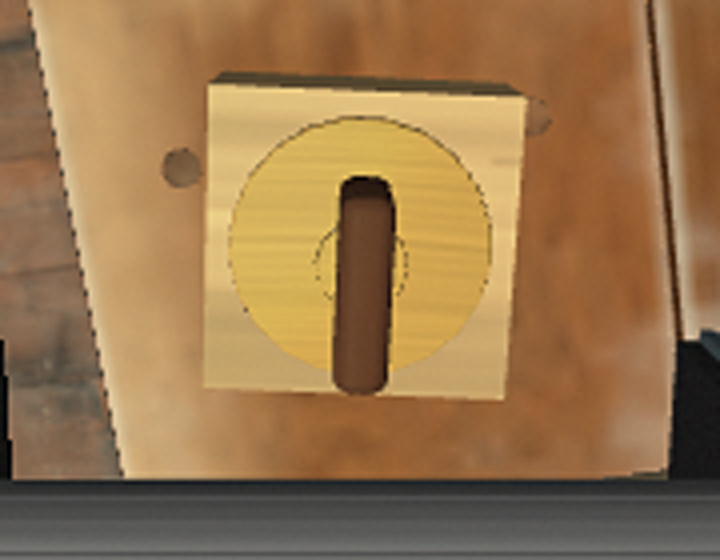

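The crop shows the handle from crop (340,180) to (390,392), with the collar circle centred near crop (361,245), which is full-image pixel (287.2,202.2).

```bash
python3 - <<'E'
from h import *
w=dict(np.load("w3.npz"));f=lambda x,y:(287-90+(x+.5)/4-.5,211-70+(y+.5)/4-.5)
print("collar",ray(w,f(361,245),.046))
for p in [(208,84),(526,96),(504,400),(204,387)]: print("stand",ray(w,f(*p),.04)[:2])
for p in [(345,200),(392,200),(334,385),(389,385)]: print("handle top",ray(w,f(*p),.094)[:2])
print("far end",ray(w,f(361,395),.094),"near end",ray(w,f(368,195),.094))
E
```

```text
collar [ 0.44202795 -0.37679288  0.046     ]
stand [ 0.39809306 -0.40815064]
stand [ 0.4122884  -0.33166538]
stand [ 0.48931643 -0.34608625]
stand [ 0.47455207 -0.42231885]
handle top [ 0.42173829 -0.37796061]
handle top [ 0.42315608 -0.36831426]
handle top [ 0.46126452 -0.38612568]
handle top [ 0.46298022 -0.37444015]
far end [ 0.46434283 -0.38070926  0.094     ] near end [ 0.4213915  -0.37309228  0.094     ]
```

Emit:
jog_arm(increments=[{"tx": 4,"ty": 4.4,"tz": 0,"wx": 0,"wy": 0,"wz": -2},{"tx": 0,"ty": 0,"tz": -25,"wx": 0,"wy": 0,"wz": 0},{"tx": 0,"ty": 0,"tz": -25,"wx": 0,"wy": 0,"wz": 0},{"tx": 0,"ty": 0,"tz": -25,"wx": 0,"wy": 0,"wz": 0},{"tx": 0,"ty": 0,"tz": -25,"wx": 0,"wy": 0,"wz": 0},{"tx": 0,"ty": 0,"tz": -15,"wx": 0,"wy": 0,"wz": 0},{"tx": 0,"ty": 0,"tz": -14,"wx": 0,"wy": 0,"wz": 0},{"tx": 0,"ty": 0,"tz": 0,"wx": 0,"wy": 0,"wz": 0},{"tx": 0,"ty": 0,"tz": 0,"wx": 0,"wy": 0,"wz": 0}])

```text
time_s: 4.15
tool_pos: [0.4425, -0.3766, 0.0616]
orientation: [-180.0, 0.0, 169.6]
contact_force: [0.6, -0.2, -0.2]
finger_gap: 0.0911
grasp_force: 0.0
```

Emit:
jog_arm(increments=[{"tx": 0,"ty": 0,"tz": 0,"wx": 0,"wy": 0,"wz": 0},{"tx": 0,"ty": 0,"tz": 0,"wx": 0,"wy": 0,"wz": 0},{"tx": 0,"ty": 0,"tz": 0,"wx": 0,"wy": 0,"wz": 0},{"tx": 0,"ty": 0,"tz": 0,"wx": 0,"wy": 0,"wz": 0},{"tx": 0,"ty": 0,"tz": 0,"wx": 0,"wy": 0,"wz": 0},{"tx": 0,"ty": 0,"tz": 0,"wx": 0,"wy": 0,"wz": 0}], fingers=1, grip_force=50)

```text
time_s: 4.9
tool_pos: [0.4422, -0.3762, 0.0609]
orientation: [180.0, -0.0, 169.6]
contact_force: [-0.7, 0.1, 0.2]
finger_gap: 0.0338
grasp_force: 0.0
```

Emit:
jog_arm(increments=[{"tx": 0,"ty": 0,"tz": 0,"wx": 0,"wy": 0,"wz": 0},{"tx": 0,"ty": 0,"tz": 0,"wx": 0,"wy": 0,"wz": 0},{"tx": 0,"ty": 0,"tz": 0,"wx": 0,"wy": 0,"wz": 0},{"tx": 0,"ty": 0,"tz": 0,"wx": 0,"wy": 0,"wz": 0}])

```text
time_s: 5.4
tool_pos: [0.4423, -0.3763, 0.0611]
orientation: [-180.0, 0.0, 169.6]
contact_force: [0.8, 0.6, 4.0]
finger_gap: 0.0121
grasp_force: 50.9
```

Emit:
jog_arm(increments=[{"tx": 0,"ty": 0,"tz": 10,"wx": 0,"wy": 0,"wz": 0},{"tx": 0,"ty": 0,"tz": 15,"wx": 0,"wy": 0,"wz": 0},{"tx": 0,"ty": 0,"tz": 20,"wx": 0,"wy": 0,"wz": 0},{"tx": 0,"ty": 0,"tz": 25,"wx": 0,"wy": 0,"wz": 0},{"tx": 0,"ty": 0,"tz": 25,"wx": 0,"wy": 0,"wz": 0},{"tx": 0,"ty": 0,"tz": 25,"wx": 0,"wy": 0,"wz": 0},{"tx": 0,"ty": 0,"tz": 20,"wx": 0,"wy": 0,"wz": 0},{"tx": 0,"ty": 0,"tz": 0,"wx": 0,"wy": 0,"wz": 0}])

```text
time_s: 6.4
tool_pos: [0.4428, -0.3768, 0.2029]
orientation: [-179.9, 0.1, 169.6]
contact_force: [-0.3, 0.2, -1.5]
finger_gap: 0.0123
grasp_force: 51.1
```

```bash
python3 - <<'E'
from h import *
s=state();print(s["tool_pos"],s["contact_force"])
d=vision.get_image("top");np.savez("t1.npz",**d)
hsv=cv2.cvtColor(d["img"],cv2.COLOR_RGB2HSV);print([hsv[y,x].tolist() for x,y in[(250,232),(295,235),(270,234),(277,234),(274,248)]])
cv2.imwrite("pics/t1c.png",np.vstack([cv2.resize(d["img"][205:265,225:325,::-1],None,fx=7,fy=7,interpolation=2)]))
E
```

```text
[ 0.44282203 -0.37682091  0.20287304] [-0.34973914  0.24052215 -1.47201911]
[[25, 74, 252], [26, 70, 253], [12, 145, 211], [22, 134, 229], [12, 148, 214]]
```

Emit:
jog_arm(increments=[{"tx": 5,"ty": 20,"tz": 10,"wx": 0,"wy": 0,"wz": 0},{"tx": 6,"ty": 35,"tz": 10,"wx": 0,"wy": 0,"wz": 0},{"tx": 6,"ty": 35,"tz": 10,"wx": 0,"wy": 0,"wz": 0},{"tx": 6,"ty": 35,"tz": 10,"wx": 0,"wy": 0,"wz": 0},{"tx": 6,"ty": 35,"tz": 10,"wx": 0,"wy": 0,"wz": 0},{"tx": 6,"ty": 35,"tz": 7,"wx": 0,"wy": 0,"wz": 0},{"tx": 6,"ty": 35,"tz": 0,"wx": 0,"wy": 0,"wz": 0},{"tx": 6,"ty": 35,"tz": 0,"wx": 0,"wy": 0,"wz": 0},{"tx": 6,"ty": 35,"tz": 0,"wx": 0,"wy": 0,"wz": 0},{"tx": 6,"ty": 35,"tz": 0,"wx": 0,"wy": 0,"wz": 0},{"tx": 6,"ty": 35,"tz": 0,"wx": 0,"wy": 0,"wz": 0},{"tx": 3,"ty": 9,"tz": 0,"wx": 0,"wy": 0,"wz": 0}])

```text
time_s: 7.95
tool_pos: [0.5096, 0.005, 0.2574]
orientation: [180.0, -0.1, 169.8]
contact_force: [-0.3, 0.4, -0.4]
finger_gap: 0.0115
grasp_force: 51.1
```

Emit:
jog_arm(increments=[{"tx": 0,"ty": 0,"tz": 0,"wx": 0,"wy": 0,"wz": 0},{"tx": 0,"ty": 0,"tz": 0,"wx": 0,"wy": 0,"wz": 0},{"tx": 0,"ty": 0,"tz": 0,"wx": 0,"wy": 0,"wz": 0}])

```text
time_s: 8.32
tool_pos: [0.5101, 0.0021, 0.2579]
orientation: [-180.0, -0.0, 169.6]
contact_force: [0.8, -0.1, -1.8]
finger_gap: 0.012
grasp_force: 51.1
```

```bash
python3 - <<'E'
from h import *
s=state();print(s["tool_pos"],s["orientation"],s["contact_force"],s["time_s"])
d=vision.get_image("wrist");np.savez("w4.npz",**d)
p=proj(d,(.445,.014,.04));print(p);x,y=p.round().astype(int)
a=cv2.resize(d["img"],(400,300));y=max(y,75)
b=cv2.resize(d["img"][y-75:y+75,x-40:x+40],None,fx=4,fy=4,interpolation=2)
print(x,y);o=np.zeros((600,720,3),np.uint8);o[:300,:400]=a;o[:,400:]=b
cv2.imwrite("pics/w4.png",o[...,::-1])
E
```

```text
[0.51005782 0.00210004 0.25787465] [-1.79997464e+02 -8.35900730e-03  1.69586034e+02] [ 0.84585806 -0.13782102 -1.80113776] 8.325
[281.71136951 130.19394214]
282 130
```

View pics/w4.png

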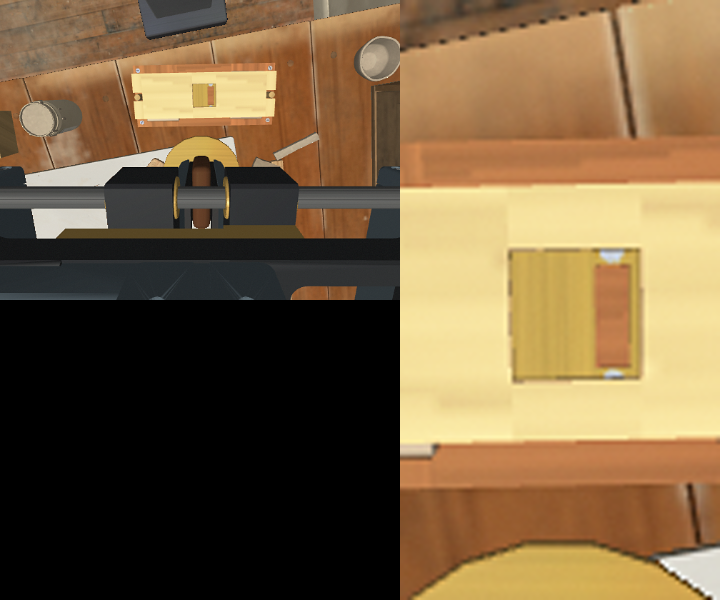

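The slot is visible: it is the reddish strip in the crop, columns 595–630 and rows 264–366, on the +y side of the keeper. The opening spans columns 511–640 and rows 249–380.

```bash
python3 - <<'E'
from h import *
d=dict(np.load("w4.npz"));f=lambda x,y:(282-40+(x-400+.5)/4-.5,130-75+(y+.5)/4-.5)
o=np.array([ray(d,f(*p),.051)[:2] for p in [(511,249),(640,249),(640,379),(514,381)]])
print("cam",-d["R"].T@d["t"]);print("open",o,o.mean(0))
hsv=cv2.cvtColor(d["img"],cv2.COLOR_RGB2HSV);x0,y0=map(int,f(511,249));x1,y1=map(int,f(640,381))
sub=d["img"][y0:y1+2,x0:x1+2].astype(int);m=(((sub[...,0]-sub[...,2])>40)&(hsv[y0:y1+2,x0:x1+2,0]<17)).astype(np.uint8)
print(hsv[(y0+y1)//2,x0-2:x1+4].tolist())
n,l,st,c=cv2.connectedComponentsWithStats(m);i=1+st[1:,4].argmax();print(st[i],c[i]+[x0,y0])
sc=ray(d,c[i]+[x0,y0],.028);print("slot",sc)
k=np.array([ray(d,f(*p),.028)[:2] for p in [(595,264),(630,264),(632,366),(597,366)]]);print(k,k.mean(0))
# board orientation: long edges, colour mask of pale board
b=((hsv[...,1]<110)&(hsv[...,0]>18)&(hsv[...,0]<32)&(hsv[...,2]>200)).astype(np.uint8)
b=cv2.morphologyEx(b,cv2.MORPH_OPEN,np.ones((3,3)))
n,l,st,c=cv2.connectedComponentsWithStats(b);i=l[int(f(450,300)[1]),int(f(450,300)[0])];print(i,st[i])
cnt=max(cv2.findContours((l==i).astype(np.uint8),0,1)[0],key=cv2.contourArea);rc=cv2.minAreaRect(cnt);g=np.array([ray(d,q,.051)[:2] for q in cv2.boxPoints(rc)])
print(g,g.mean(0),[np.degrees(np.arctan2(*(g[(j+1)%4]-g[j])[::-1])).round(2) for j in range(4)],[np.linalg.norm(g[(j+1)%4]-g[j]).round(4) for j in range(4)])
E
```

```text
cam [0.44612378 0.01381147 0.42831309]
open [[ 0.42843145  0.00309466]
 [ 0.43487468  0.03833878]
 [ 0.46992807  0.03245474]
 [ 0.4640409  -0.00286979]] [0.44931877 0.01775459]
[[23, 88, 248], [24, 88, 250], [19, 116, 217], [22, 150, 199], [21, 148, 201], [21, 146, 209], [21, 147, 206], [21, 148, 203], [22, 146, 203], [22, 149, 204], [21, 149, 198], [21, 150, 197], [21, 148, 204], [22, 150, 201], [21, 149, 199], [21, 150, 199], [22, 148, 198], [22, 151, 205], [22, 150, 206], [21, 152, 207], [22, 152, 208], [21, 151, 211], [22, 150, 206], [20, 152, 195], [12, 155, 181], [12, 156, 182], [12, 155, 183], [13, 154, 181], [13, 153, 182], [13, 156, 180], [13, 153, 182], [12, 156, 185], [18, 152, 170], [22, 153, 205], [22, 146, 183], [18, 108, 203], [23, 93, 248], [23, 91, 245]]
[ 22   5   8  26 208] [294.5 133.5]
slot [0.45147343 0.02831882 0.028     ]
[[0.43600356 0.02605048]
 [0.43786301 0.03622192]
 [0.46715042 0.03186151]
 [0.46525779 0.02150623]] [0.4515687  0.02891004]
1 [  184    99   203    70 11308]
[[ 0.39708826 -0.08666878]
 [ 0.43206673  0.13259255]
 [ 0.5039297   0.12677862]
 [ 0.46756753 -0.10289155]] [0.45016305 0.01745271] [np.float64(80.94), np.float64(-4.63), np.float64(-99.0), np.float64(167.04)] [np.float64(0.222), np.float64(0.0721), np.float64(0.2325), np.float64(0.0723)]
```

Emit:
jog_arm(increments=[{"tx": -15,"ty": 6.5,"tz": 0,"wx": 0,"wy": 0,"wz": 1},{"tx": -15,"ty": 6.5,"tz": 0,"wx": 0,"wy": 0,"wz": 0},{"tx": -15,"ty": 6.5,"tz": 0,"wx": 0,"wy": 0,"wz": 0},{"tx": -14,"ty": 6.8,"tz": 0,"wx": 0,"wy": 0,"wz": 0},{"tx": 0,"ty": 0,"tz": -25,"wx": 0,"wy": 0,"wz": 0},{"tx": 0,"ty": 0,"tz": -25,"wx": 0,"wy": 0,"wz": 0},{"tx": 0,"ty": 0,"tz": -25,"wx": 0,"wy": 0,"wz": 0},{"tx": 0,"ty": 0,"tz": -25,"wx": 0,"wy": 0,"wz": 0},{"tx": 0,"ty": 0,"tz": -25,"wx": 0,"wy": 0,"wz": 0},{"tx": 0,"ty": 0,"tz": -15,"wx": 0,"wy": 0,"wz": 0},{"tx": 0,"ty": 0,"tz": 0,"wx": 0,"wy": 0,"wz": 0},{"tx": 0,"ty": 0,"tz": 0,"wx": 0,"wy": 0,"wz": 0}])

```text
time_s: 9.88
tool_pos: [0.4516, 0.0291, 0.1187]
orientation: [180.0, 0.1, 170.7]
contact_force: [-0.8, -0.3, -2.1]
finger_gap: 0.0117
grasp_force: 51.1
```

```bash
python3 - <<'E'
from h import *
s=state();print(s["tool_pos"],s["orientation"],s["contact_force"],s["time_s"])
d=vision.get_image("wrist");np.savez("w5.npz",**d)
t=vision.get_image("top");np.savez("t2.npz",**t)
# handle seen in hand: pixel of toggle at expected position vs fit
for X in [(.4512,.0284,.137),(.451,.0284,.08)]:print(proj(d,X),proj(t,X))
a=d["img"][100:400,140:440]
cv2.imwrite("pics/w5.png",np.hstack([cv2.resize(a,(500,500)),cv2.resize(t["img"][200:300,240:300],(300,500))])[...,::-1])
E
```

```text
[0.4516277  0.02913562 0.11867964] [1.79991892e+02 5.20654357e-02 1.70650784e+02] [-0.83431237 -0.27919907 -2.08992247] 9.875
[280.07657106 264.51247865] [267.98367497 227.94259242]
[280.42442908 230.34228827] [268.88814623 230.76132355]
```

View pics/w5.png

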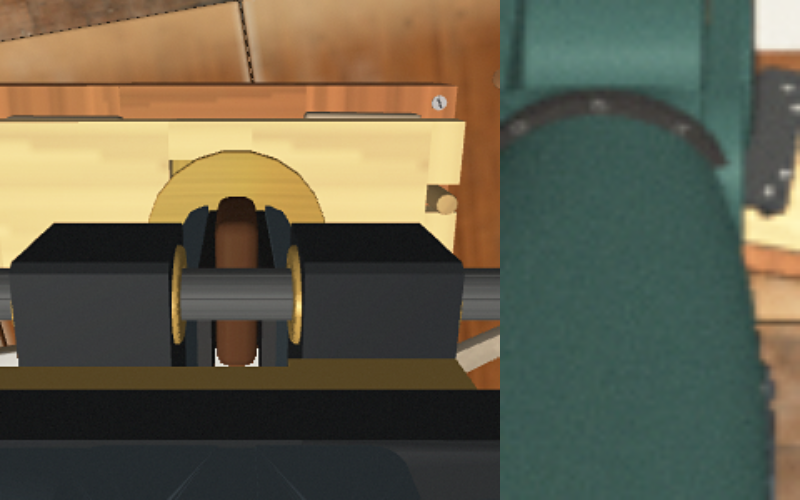

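The view shows the toggle upright in the fingers and the collar over the opening; the rest of the board is clear. Now I'll lower it toward the keeper.

Emit:
jog_arm(increments=[{"tx": 0,"ty": 0,"tz": -12,"wx": 0,"wy": 0,"wz": 0},{"tx": 0,"ty": 0,"tz": -12,"wx": 0,"wy": 0,"wz": 0},{"tx": 0,"ty": 0,"tz": -6,"wx": 0,"wy": 0,"wz": 0},{"tx": 0,"ty": 0,"tz": -4,"wx": 0,"wy": 0,"wz": 0},{"tx": 0,"ty": 0,"tz": 0,"wx": 0,"wy": 0,"wz": 0},{"tx": 0,"ty": 0,"tz": 0,"wx": 0,"wy": 0,"wz": 0}])

```text
time_s: 10.72
tool_pos: [0.4514, 0.029, 0.0841]
orientation: [180.0, 0.0, 170.6]
contact_force: [-0.1, -0.8, -1.0]
finger_gap: 0.0121
grasp_force: 51.1
```

Emit:
jog_arm(increments=[{"tx": 0,"ty": 0,"tz": -1,"wx": 0,"wy": 0,"wz": 0},{"tx": 0,"ty": 0,"tz": -1,"wx": 0,"wy": 0,"wz": 0},{"tx": 0,"ty": 0,"tz": -1,"wx": 0,"wy": 0,"wz": 0},{"tx": 0,"ty": 0,"tz": -1,"wx": 0,"wy": 0,"wz": 0},{"tx": 0,"ty": 0,"tz": -1,"wx": 0,"wy": 0,"wz": 0},{"tx": 0,"ty": 0,"tz": 0,"wx": 0,"wy": 0,"wz": 0}])

```text
time_s: 11.48
tool_pos: [0.4512, 0.029, 0.0789]
orientation: [-180.0, -0.0, 170.6]
contact_force: [0.7, -0.0, -1.5]
finger_gap: 0.0114
grasp_force: 51.1
```

Emit:
jog_arm(increments=[{"tx": 0,"ty": 0,"tz": -1,"wx": 0,"wy": 0,"wz": 0},{"tx": 0,"ty": 0,"tz": -1,"wx": 0,"wy": 0,"wz": 0},{"tx": 0,"ty": 0,"tz": 0,"wx": 0,"wy": 0,"wz": 0}])

```text
time_s: 11.85
tool_pos: [0.4512, 0.0291, 0.0769]
orientation: [-180.0, -0.0, 170.6]
contact_force: [0.5, 0.6, -1.2]
finger_gap: 0.0119
grasp_force: 51.1
```

Emit:
jog_arm(increments=[{"tx": 0,"ty": 0,"tz": -1,"wx": 0,"wy": 0,"wz": 0},{"tx": 0,"ty": 0,"tz": -1,"wx": 0,"wy": 0,"wz": 0},{"tx": 0,"ty": 0,"tz": -1,"wx": 0,"wy": 0,"wz": 0},{"tx": 0,"ty": 0,"tz": 0,"wx": 0,"wy": 0,"wz": 0}])

```text
time_s: 12.35
tool_pos: [0.4512, 0.0291, 0.0738]
orientation: [-180.0, -0.0, 170.6]
contact_force: [-0.4, -0.0, -1.7]
finger_gap: 0.0115
grasp_force: 51.1
```

Emit:
jog_arm(increments=[{"tx": 0,"ty": 0,"tz": -1,"wx": 0,"wy": 0,"wz": 0},{"tx": 0,"ty": 0,"tz": -1,"wx": 0,"wy": 0,"wz": 0},{"tx": 0,"ty": 0,"tz": -1,"wx": 0,"wy": 0,"wz": 0},{"tx": 0,"ty": 0,"tz": -1,"wx": 0,"wy": 0,"wz": 0},{"tx": 0,"ty": 0,"tz": -1,"wx": 0,"wy": 0,"wz": 0},{"tx": 0,"ty": 0,"tz": 0,"wx": 0,"wy": 0,"wz": 0}], grip_force=60)

```text
time_s: 13.1
tool_pos: [0.4513, 0.0291, 0.0691]
orientation: [-180.0, 0.0, 170.6]
contact_force: [-2.0, -0.1, 8.7]
finger_gap: 0.0117
grasp_force: 61.2
```

Emit:
jog_arm(increments=[{"tx": 0,"ty": 0,"tz": -1,"wx": 0,"wy": 0,"wz": 0},{"tx": 0,"ty": 0,"tz": -1,"wx": 0,"wy": 0,"wz": 0},{"tx": 0,"ty": 0,"tz": -1,"wx": 0,"wy": 0,"wz": 0},{"tx": 0,"ty": 0,"tz": 0,"wx": 0,"wy": 0,"wz": 0}])

```text
time_s: 13.6
tool_pos: [0.4514, 0.0291, 0.0663]
orientation: [-180.0, -0.0, 170.6]
contact_force: [-4.3, -0.8, 14.4]
finger_gap: 0.0113
grasp_force: 61.4
```

Emit:
jog_arm(increments=[{"tx": -0.5,"ty": 0,"tz": -0.7,"wx": 0,"wy": 0,"wz": 0},{"tx": 0,"ty": 0,"tz": -0.6,"wx": 0,"wy": 0,"wz": 0},{"tx": 0,"ty": 0,"tz": 0,"wx": 0,"wy": 0,"wz": 0},{"tx": 0,"ty": 0,"tz": 0,"wx": 0,"wy": 0,"wz": 0}])

```text
time_s: 14.1
tool_pos: [0.4513, 0.029, 0.0653]
orientation: [180.0, 0.0, 170.6]
contact_force: [-3.5, -0.1, 16.0]
finger_gap: 0.0119
grasp_force: 61.4
```

Emit:
jog_arm(increments=[{"tx": 0,"ty": 0,"tz": -0.7,"wx": 0,"wy": 0,"wz": 0},{"tx": 0,"ty": 0,"tz": 0,"wx": 0,"wy": 0,"wz": 0},{"tx": 0,"ty": 0,"tz": 0,"wx": 0,"wy": 0,"wz": -5},{"tx": 0,"ty": 0,"tz": 0,"wx": 0,"wy": 0,"wz": -5},{"tx": 0,"ty": 0,"tz": 0,"wx": 0,"wy": 0,"wz": -5},{"tx": 0,"ty": 0,"tz": 0,"wx": 0,"wy": 0,"wz": 0}])

```text
time_s: 14.85
tool_pos: [0.4521, 0.0291, 0.0648]
orientation: [179.9, 0.1, 155.6]
contact_force: [-1.0, 0.4, 16.8]
finger_gap: 0.0118
grasp_force: 61.5
```

```bash
python3 - <<'E'
from h import *
s=state();print(s["tool_pos"],s["orientation"],s["contact_force"],s["wrist_torque"],s["finger_gap"])
E
```

```text
[0.45210194 0.02907338 0.06483705] [1.79942231e+02 1.24297333e-01 1.55569595e+02] [-1.00128356  0.42430308 16.84553318] [ 0.01671549  0.18236133 -0.16282772] 0.011792766321656182
```

Emit:
jog_arm(increments=[{"tx": 0,"ty": 0,"tz": 0,"wx": 0,"wy": 0,"wz": -5},{"tx": 0,"ty": 0,"tz": 0,"wx": 0,"wy": 0,"wz": -5},{"tx": 0,"ty": 0,"tz": 0,"wx": 0,"wy": 0,"wz": -5},{"tx": 0,"ty": 0,"tz": 0,"wx": 0,"wy": 0,"wz": -5},{"tx": 0,"ty": 0,"tz": 0,"wx": 0,"wy": 0,"wz": 0}])

```text
time_s: 15.48
tool_pos: [0.4523, 0.0291, 0.0649]
orientation: [179.9, 0.1, 135.6]
contact_force: [-0.3, -0.6, 16.1]
finger_gap: 0.0116
grasp_force: 61.5
```

```bash
python3 - <<'E'
from h import *
s=state();print(s["tool_pos"],s["orientation"],s["contact_force"],s["wrist_torque"],s["finger_gap"])
E
```

```text
[0.45228994 0.02907533 0.06491529] [1.79886804e+02 1.12136184e-01 1.35566928e+02] [-0.30293818 -0.61976073 16.14543256] [-0.02761956  0.06516915 -0.18846848] 0.01164934389225527
```

Emit:
jog_arm(increments=[{"tx": 0,"ty": 0,"tz": 0,"wx": 0,"wy": 0,"wz": -6},{"tx": 0,"ty": 0,"tz": 0,"wx": 0,"wy": 0,"wz": -6},{"tx": 0,"ty": 0,"tz": 0,"wx": 0,"wy": 0,"wz": -6},{"tx": 0,"ty": 0,"tz": 0,"wx": 0,"wy": 0,"wz": -6},{"tx": 0,"ty": 0,"tz": 0,"wx": 0,"wy": 0,"wz": -6},{"tx": 0,"ty": 0,"tz": 0,"wx": 0,"wy": 0,"wz": -6},{"tx": 0,"ty": 0,"tz": 0,"wx": 0,"wy": 0,"wz": -6},{"tx": 0,"ty": 0,"tz": 0,"wx": 0,"wy": 0,"wz": -6},{"tx": 0,"ty": 0,"tz": 0,"wx": 0,"wy": 0,"wz": 0}])

```text
time_s: 16.6
tool_pos: [0.4523, 0.0291, 0.0649]
orientation: [179.8, -0.0, 87.6]
contact_force: [0.8, -0.1, 16.4]
finger_gap: 0.0119
grasp_force: 61.5
```

```bash
python3 - <<'E'
from h import *
s=state();print(s["tool_pos"],s["orientation"],s["contact_force"],s["wrist_torque"],s["finger_gap"])
E
```

```text
[0.45230966 0.02907875 0.06491441] [ 1.79839076e+02 -8.97632956e-03  8.75531156e+01] [ 0.80615294 -0.06196156 16.44566734] [-0.13603209  0.04550759 -0.2034114 ] 0.011866235490072052
```

Emit:
jog_arm(increments=[{"tx": 0,"ty": 0,"tz": 0,"wx": 0,"wy": 0,"wz": -3},{"tx": 0,"ty": 0,"tz": 0,"wx": 0,"wy": 0,"wz": -2},{"tx": 0,"ty": 0,"tz": 0,"wx": 0,"wy": 0,"wz": -2},{"tx": 0,"ty": 0,"tz": 0,"wx": 0,"wy": 0,"wz": 0}])

```text
time_s: 17.1
tool_pos: [0.4523, 0.0291, 0.0649]
orientation: [179.8, -0.0, 80.6]
contact_force: [-0.6, 0.4, 17.3]
finger_gap: 0.0122
grasp_force: 61.5
```

```bash
python3 - <<'E'
from h import *
s=state();print(s["tool_pos"],s["orientation"],s["contact_force"],s["wrist_torque"],s["finger_gap"])
E
```

```text
[0.45228949 0.02905356 0.06490699] [ 1.79842410e+02 -2.43661584e-02  8.06292785e+01] [-0.57433247  0.40949459 17.26805821] [-0.06698526  0.11063465  0.06225668] 0.012169670886524752
```

The wrist torque changed by +0.27 N·m over the last few degrees, so the stop is reached at a quarter turn. Now I'll let it spring up.

Emit:
jog_arm(increments=[{"tx": 0,"ty": 0,"tz": -0.1,"wx": 0,"wy": 0,"wz": 0},{"tx": 0,"ty": 0,"tz": 1,"wx": 0,"wy": 0,"wz": 0},{"tx": 0,"ty": 0,"tz": 1,"wx": 0,"wy": 0,"wz": 0},{"tx": 0,"ty": 0,"tz": 1,"wx": 0,"wy": 0,"wz": 0},{"tx": 0,"ty": 0,"tz": 0,"wx": 0,"wy": 0,"wz": 0}])

```text
time_s: 17.73
tool_pos: [0.4523, 0.0291, 0.0677]
orientation: [179.8, -0.0, 80.6]
contact_force: [2.0, -1.0, 11.4]
finger_gap: 0.0116
grasp_force: 61.3
```

Emit:
jog_arm(increments=[{"tx": 0,"ty": 0,"tz": 0.7,"wx": 0,"wy": 0,"wz": 0},{"tx": 0,"ty": 0,"tz": 0.7,"wx": 0,"wy": 0,"wz": 0},{"tx": 0,"ty": 0,"tz": 0,"wx": 0,"wy": 0,"wz": 0}])

```text
time_s: 18.1
tool_pos: [0.4522, 0.0291, 0.069]
orientation: [179.8, -0.0, 80.6]
contact_force: [2.9, 0.6, 9.0]
finger_gap: 0.0115
grasp_force: 61.2
```

```bash
python3 - <<'E'
from h import *
s=state();print(s["tool_pos"],s["orientation"],s["contact_force"],s["wrist_torque"],s["finger_gap"])
E
```

```text
[0.45222902 0.02906345 0.06899454] [ 1.79838013e+02 -2.87096122e-02  8.06463245e+01] [2.93097905 0.59269313 9.01265877] [-0.04414356 -0.42054324  0.03468725] 0.011479191199796162
```

Emit:
jog_arm(increments=[{"tx": 0,"ty": 0,"tz": 0.4,"wx": 0,"wy": 0,"wz": 0},{"tx": 0,"ty": 0,"tz": 0.3,"wx": 0,"wy": 0,"wz": 0},{"tx": 0,"ty": 0,"tz": 0,"wx": 0,"wy": 0,"wz": 0}])

```text
time_s: 18.48
tool_pos: [0.4521, 0.029, 0.0693]
orientation: [179.8, -0.0, 80.6]
contact_force: [6.5, 0.0, -0.2]
finger_gap: 0.0119
grasp_force: 61.1
```

The bar is seated: the upward force is gone, so the keeper now carries the spring. Releasing.

Emit:
jog_arm(increments=[{"tx": 0,"ty": 0,"tz": 0,"wx": 0,"wy": 0,"wz": 0},{"tx": 0,"ty": 0,"tz": 0,"wx": 0,"wy": 0,"wz": 0},{"tx": 0,"ty": 0,"tz": 0,"wx": 0,"wy": 0,"wz": 0},{"tx": 0,"ty": 0,"tz": 0,"wx": 0,"wy": 0,"wz": 0},{"tx": 0,"ty": 0,"tz": 0,"wx": 0,"wy": 0,"wz": 0},{"tx": 0,"ty": 0,"tz": 0,"wx": 0,"wy": 0,"wz": 0}], fingers=0)

```text
time_s: 19.23
tool_pos: [0.4507, 0.029, 0.0689]
orientation: [-180.0, 0.0, 80.6]
contact_force: [0.4, 0.5, -0.0]
finger_gap: 0.0455
grasp_force: 0.0
```

Emit:
jog_arm(increments=[{"tx": 0,"ty": 0,"tz": 10,"wx": 0,"wy": 0,"wz": 0},{"tx": 0,"ty": 0,"tz": 15,"wx": 0,"wy": 0,"wz": 0},{"tx": 0,"ty": 0,"tz": 20,"wx": 0,"wy": 0,"wz": 0},{"tx": 0,"ty": 0,"tz": 25,"wx": 0,"wy": 0,"wz": 0},{"tx": 0,"ty": 0,"tz": 25,"wx": 0,"wy": 0,"wz": 0},{"tx": 0,"ty": 0,"tz": 25,"wx": 0,"wy": 0,"wz": 0},{"tx": 0,"ty": 0,"tz": 25,"wx": 0,"wy": 0,"wz": 0},{"tx": 0,"ty": 0,"tz": 25,"wx": 0,"wy": 0,"wz": 0},{"tx": 0,"ty": 0,"tz": 0,"wx": 0,"wy": 0,"wz": 0},{"tx": 0,"ty": 0,"tz": 0,"wx": 0,"wy": 0,"wz": 0}])

```text
time_s: 20.48
tool_pos: [0.4504, 0.029, 0.2388]
orientation: [180.0, 0.0, 80.6]
contact_force: [-0.0, -0.7, -0.3]
finger_gap: 0.0458
grasp_force: 0.0
```

```bash
python3 - <<'E'
from h import *
s=state();print(s["tool_pos"],s["contact_force"],s["finger_gap"])
d=vision.get_image("wrist");e=vision.get_image("scene")
print(proj(d,(.452,.0287,.101)),proj(e,(.452,.0287,.101)))
p=proj(e,(.45,.02,.06)).round().astype(int)
c=cv2.resize(e["img"][p[1]-60:p[1]+60,p[0]-60:p[0]+60],(360,360),interpolation=2)
o=np.zeros((360,800,3),np.uint8);o[:330,:440]=cv2.resize(d["img"],(440,330));o[:,440:]=c
cv2.imwrite("pics/end.png",o[...,::-1])
E
```

```text
[0.45036887 0.02904022 0.23877211] [-0.02479936 -0.67830254 -0.2714458 ] 0.04577089248572008
[282.18398718 201.48822205] [246.91412068 201.66322047]
```

View pics/end.png

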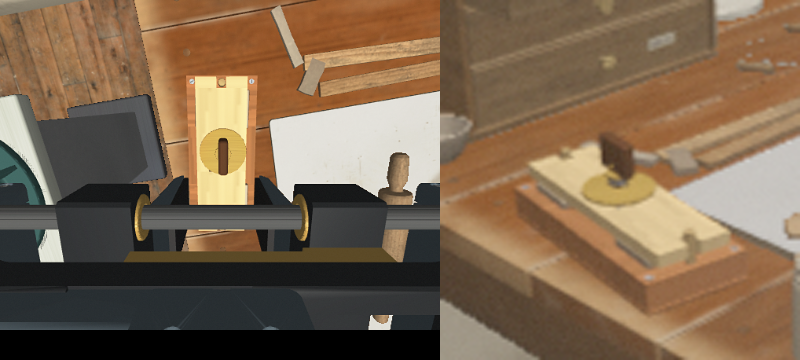

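The picture shows the toggle upright at wrist-view (223,155), its handle along the board, the collar flat on the board, and the gripper clear.

```bash
python3 -c "
from bench import job_done
print(job_done())"
```

```text
the job is handed in; nothing more can be done
None
```

The toggle went through the keeper's slot, was turned a quarter turn clockwise to its stop, and sprang up to hold the board by itself; I released it and handed the job in at about 20.5 s, but got no verdict back.

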